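# Sort the offcuts into their trays

### The arm

A 6-joint arm with a two-finger parallel gripper is mounted at the origin on a cart in front of the work surface, level with it; the furniture and walls round the work are solid. World frame = base frame: x ahead of the robot, y to its left, z up, the work surface at z = 0. Lengths are in m, angles in rad, forces in N, time in s.
With the tool pointing down it reaches from about 0.375 to 0.925 m from the base axis. Payload 5.7 kg.
Tool frame: the origin (TCP) lies midway between the tips of the shut fingers; the grasp point (between the pads) lies 19 mm behind it; z points along the fingers, y is the line along which they close (so a half turn about z gives the same grasp; the last joint's range is limited). The gripper opens to 85 mm and grips with 20 to 120 N. Pads are 22 mm wide; open, the fingers measure 114 mm over their backs; the gripper's body (76 mm by 85 mm) begins 54 mm behind the grasp point. The pads swing forward as they close: fully open they stand 13 mm farther back than shut.
Start: joints at [1.204, 0.359, 1.51, -0, 1.272, -0.115], TCP at [0.149, 0.581, 0.231] pointing down, gripper open.
Joint ranges: [-2.97, 2.97], [-1.01, 2.36], [0.21, 2.38], [-0.96, 4.11], [0.2, 2.71], [-2.98, 2.98]. Speed limits (rad/s): [2.39, 2.39, 3.14, 3.14, 3.14, 3.14].

### API

Orientations are given as a unit quaternion [w, x, y, z].
In Python, from station import * gives the robot as it stands. Calls block until the motion is done:
- move_ptp(position, orientation): joint-space move of the TCP to a pose.
- servo_line(position, rot=None, speed=0.15, stop_force=None): straight line of the TCP; rot=None keeps the orientation; speed is the mean speed in m/s. With stop_force (N) it stops when the force on the tool has changed by that much, and returns True; else False.
- move_j(angles): joint-space move.
- open_jaws() and close_gripper(squeeze=None): open the fingers fully, or close them until they stop; squeeze is the grip in N (None keeps the last).
- wait(seconds).
- solve_ik(position, orientation): joint angles nearest the present ones, or None.
- get_obs(): the state.
- snapshot(name): name is "scene" or "top"; returns a dict with "img" (480x640x3 uint8, red, green, blue), "intrinsics" (3x3 intrinsics, pixels), "R" (3x3) and "t" (3): a world point X has camera coordinates R X + t. Camera axes: x right, y down, z forward; pixel columns grow to the right and rows downward; lengths in m; the calibration is good to about 2 mm. A picture is of the moment at which its call begins. There is no depth.
A pose or a line that the arm cannot do raises Unreachable and nothing moves.
- finish_job(): hands the job in; it is judged then, once.
Trained networks look in a picture, given as the dict that the camera call returned (one of the last four; its "shot" number tells which), for a name from the list of things; names that differ only in an ending like _2 or _b are one class to them, and where a whole thing is asked for, a point or a joint stands for the part that bears it (a point fixed in the world has none). Each returns a list of dicts, best first, with "p" (0 to 1); they miss things now and then, are a little off and sometimes report something else, mostly with a low value. They report only what shows in the picture. A call takes as long as a camera call.
- trace(picture, query): "mask" (480x640 bool, what is visible of it) and "bbox" ([left, top, right, bottom] in pixels, round what is visible of it).
- place_of(picture, query): "at" ([column, row] in pixels: a listed point, or the origin of a listed thing).
The state is a dict: "time": time; "qpos": joint angles; "dq": joint speeds; "tau": joint torques, N m; "eef_pos": TCP position; "ee_rot": TCP orientation; "force": force on the tool from outside, world axes, zero at the start; "moment": the same for the moment, N m; "finger_gap": opening from 0.0 (shut) to 1.0 (fully open); "grip_force": force on a finger pad.
Only numpy, scipy, OpenCV 4.12 (cv2) and the standard library are available. Lean on these libraries where they do the work, as an engineer would, in place of code of your own. Each camera call takes 0.05 s, during which the arm holds its last target. There are 200 camera calls.

### The job

The machine bed must be cleared before the next program runs: put each of the three wooden offcuts into the low tray that is made for its size, lying flat on the tray's floor inside the lip. Leave the two vacuum plugs and the steel setting block where they stand, and keep the arm clear of the machine head that overhangs the right rear of the bed.

Things in the scene. Friction and masses are not known exactly. Their poses are not given: they have to be found in the camera images.
- long_offcut: Loose dark brown, long and narrow wooden offcut, a plain bar 32 x 130 x 24 mm (own x, y, z), about 100 g, lying flat on the worktop, its 130 mm length roughly across the robot's view. Origin: centre of its underside; y along its length, x across its 32 mm width, z up.
- medium_offcut: Loose light-coloured, medium-length wooden offcut, a plain bar 45 x 110 x 22 mm (own x, y, z), about 60 g, lying flat on the worktop, its 110 mm length roughly across the robot's view. Origin: centre of its underside; y along its length, x across its 45 mm width, z up.
- short_offcut: Loose pale brown, short and wide wooden offcut, a plain bar 52 x 75 x 18 mm (own x, y, z), about 80 g, lying flat on the worktop, its 75 mm length roughly across the robot's view. Origin: centre of its underside; y along its length, x across its 52 mm width, z up.
- tray_long: Fixed, low, open-topped tray for the long narrow offcut: black rubber floor, bright aluminium lip all round. Inside 52 (own x) by 150 (own y) mm, outside 62 by 160 mm. Floor top 3 mm and lip top 8 mm above the worktop, lip 5 mm wide. Origin: centre of its underside, on the worktop; y along its length, z up.
- tray_medium: Fixed, low, open-topped tray for the medium offcut: black rubber floor, bright aluminium lip all round. Inside 65 (own x) by 130 (own y) mm, outside 75 by 140 mm. Floor top 3 mm and lip top 8 mm above the worktop, lip 5 mm wide. Origin: centre of its underside, on the worktop; y along its length, z up.
- tray_short: Fixed, low, open-topped tray for the short wide offcut: black rubber floor, bright aluminium lip all round. Inside 72 (own x) by 95 (own y) mm, outside 82 by 105 mm. Floor top 3 mm and lip top 8 mm above the worktop, lip 5 mm wide. Origin: centre of its underside, on the worktop; y along its length, z up.
- black_plug: Bystander: loose black rubber vacuum plug with a knob, 35 mm across, 37 mm high, standing. Origin: centre of its underside, z up.
- orange_plug: Bystander: loose orange rubber vacuum plug with a knob, 35 mm across, 37 mm high, standing. Origin: centre of its underside, z up.
- setting_block: Bystander: loose steel setting block with three holes in its top, 25 x 50 x 30 mm (own x, y, z). Origin: centre of its underside, z up. (Overhead, not an entry: the machine head overhangs the right rear of the bed; it is solid beyond x = 0.75 m, right of y = -0.015 m and above z = 0.457 m, so keep wrist and elbow out of there, and draw the hand in towards the robot before swinging it sideways.)

How it is judged:
By the outcome, as a careful person would: the job done as asked, in the order asked, and still so for the second after the job is handed in, with the robot touching nothing.
It also fails if it takes over 72 s, if anything falls off the work surface, if the arm or the gripper's body presses on something with over 40 N, if the wrist force passes 120 N, or if a joint passes its speed limit or range.

## Working session

There is one attempt and no reset: what is moved stays moved. The work goes in short steps, each a Python script; the robot and the scene stay as the last script left them, time stands still between calls to the robot, and variables do not carry over. Pictures are saved under pics/ and viewed, at most 14 in all, crops included, and the job is handed in when it is done.

```bash
mkdir -p pics; ls
cat > h.py <<'E'
from station import *
import numpy as np, cv2
def save(p,n): cv2.imwrite('pics/'+n,cv2.cvtColor(p['img'],cv2.COLOR_RGB2BGR))
def ray(p,uv,z):
    K,R,t=map(np.array,(p['intrinsics'],p['R'],p['t']))
    uv=np.atleast_2d(uv).astype(float)
    d=(np.linalg.inv(K)@np.c_[uv,np.ones(len(uv))].T).T@R
    c=-R.T@t
    return c+d*((z-c[2])/d[:,2])[:,None]
def pose(p,name,ztop):
    r=trace(p,name)
    if not r: return None
    m=r[0]['mask'].astype(np.uint8)
    cs,_=cv2.findContours(m,cv2.RETR_EXTERNAL,cv2.CHAIN_APPROX_NONE)
    c=max(cs,key=cv2.contourArea)[:,0]
    w=ray(p,c,ztop)[:,:2]
    (cx,cy),(a,b),ang=cv2.minAreaRect((w*1000).astype(np.float32))
    if a>b: ang+=90   # angle of the short side... long axis = ang+90
    # after: short side direction angle ang, long axis ang+90
    return r[0]['p'],r[0]['bbox'],cx,cy,min(a,b),max(a,b),(ang+90)%180
E
cat > m.py <<'E'
from h import *
H=dict(long_offcut=.024,medium_offcut=.022,short_offcut=.018,tray_long=.008,tray_medium=.008,tray_short=.008,black_plug=.03,orange_plug=.03,setting_block=.03)
for v in ('top','scene'):
    p=snapshot(v); save(p,v+'0.png')
    print(v,'cam',-np.array(p['R']).T@np.array(p['t']))
    for n,h in H.items():
        r=pose(p,n,h); print(n,None if r is None else np.round(np.r_[r[0],r[1],r[2:]],1 if 1 else 2).tolist())
    for n in H:
        q=place_of(p,n)
        if q: print(n,round(q[0]['p'],2),np.round(ray(p,q[0]['at'],0)[0],3))
print(get_obs()['time'])
E
python3 m.py
```

```text
pics
top cam [0.47568077 0.17401795 1.00481056]
long_offcut [0.8, 406.6, 272.5, 475.0, 293.8, 483.8, -66.6, 32.2, 131.8, 86.2]
medium_offcut [1.0, 323.4, 264.5, 382.9, 299.9, 481.6, 105.6, 44.6, 110.6, 76.8]
short_offcut [0.7, 427.5, 202.6, 459.7, 232.7, 612.9, -77.5, 51.7, 77.7, 91.6]
tray_long [0.8, 224.3, 199.3, 304.2, 230.6, 619.5, 286.2, 64.7, 159.5, 90.0]
tray_medium [0.7, 231.2, 259.1, 301.3, 303.5, 481.4, 286.7, 74.7, 140.2, 83.3]
tray_short [0.9, 328.5, 197.4, 380.6, 237.5, 616.7, 100.9, 81.4, 103.8, 89.8]
black_plug [0.5, 301.0, 238.2, 319.7, 255.1, 547.6, 196.8, 33.7, 34.4, 161.4]
orange_plug [0.5, 384.8, 238.8, 406.3, 258.0, 549.3, 21.7, 32.5, 33.0, 134.4]
setting_block None
long_offcut 0.64 [ 0.479 -0.066  0.   ]
medium_offcut 0.93 [0.48  0.111 0.   ]
short_offcut 0.85 [ 0.616 -0.085  0.   ]
tray_long 0.64 [0.622 0.292 0.   ]
tray_medium 0.56 [0.479 0.282 0.   ]
tray_short 0.18 [0.488 0.288 0.   ]
black_plug 0.67 [0.549 0.198 0.   ]
orange_plug 0.57 [0.548 0.018 0.   ]
scene cam [ 0.08312115 -0.31479611  0.55130835]
long_offcut [0.8, 350.3, 319.7, 429.5, 389.7, 477.7, -7
[... 293 characters left out ...]
75.4, 282.2, 481.5, 281.5, 78.8, 146.5, 83.0]
tray_short [0.9, 322.5, 241.7, 395.5, 292.0, 615.9, 97.1, 87.8, 108.9, 90.1]
black_plug [0.8, 286.3, 241.4, 307.5, 263.2, 537.4, 180.6, 34.9, 65.5, 45.6]
orange_plug [0.9, 363.2, 293.6, 382.2, 313.4, 539.5, 8.4, 30.8, 54.9, 40.1]
setting_block [0.6, 210.5, 212.4, 234.8, 230.7, 509.9, 369.8, 51.6, 73.7, 106.7]
long_offcut 0.91 [ 0.485 -0.069  0.   ]
medium_offcut 0.62 [0.488 0.104 0.   ]
short_offcut 0.87 [ 0.615 -0.077  0.   ]
tray_long 0.85 [0.617 0.278 0.   ]
tray_medium 0.59 [0.482 0.286 0.   ]
tray_short 0.75 [0.624 0.111 0.   ]
black_plug 0.55 [0.553 0.205 0.   ]
orange_plug 0.56 [0.548 0.01  0.   ]
setting_block 0.87 [0.522 0.374 0.   ]
1.9
```

View pics/top0.png

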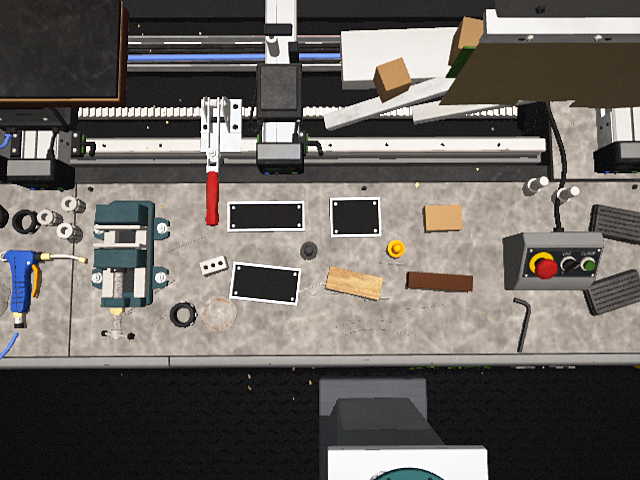

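View pics/scene0.png

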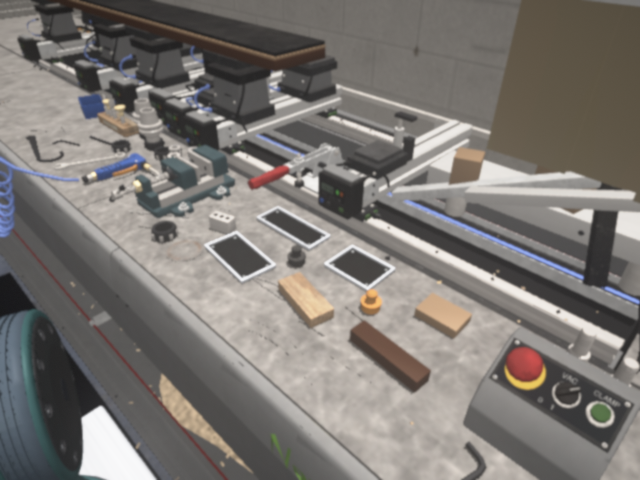

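Both views agree with the networks. In the top view the trays are long (266,216), short (355,217) and medium (265,283), and the offcuts are dark (440,282), light (353,283) and pale (443,217). The plugs are at (309,250) and (396,249), the setting block at (214,266), and the fitted sizes match those given. I'll start with the medium offcut.

```bash
cat > go.py <<'E'
from h import *
from scipy.spatial.transform import Rotation as Ro
def quat(phi):
    c,s=np.cos(phi),np.sin(phi)
    x,y,z,w=Ro.from_matrix(np.array([[-s,c,0],[c,s,0],[0,0,-1]])).as_quat()
    return [w,x,y,z]
def best(pos,deg):
    o=[(quat(np.radians(deg-90+k))) for k in (0,180)]
    s=[(solve_ik(pos,q),q) for q in o]
    return min([a for a in s if a[0] is not None],key=lambda a:abs(a[0][5]))
def say(l):
    o=get_obs(); print(l,round(o['time'],2),np.round(o['eef_pos'],4),'gap',round(o['finger_gap']*85,1),'grip',round(o['grip_force'],1),'F',np.round(o['force'],1))
HI=.12
def go(src,sdeg,dst,ddeg,zg,via=None):
    """pick at src, place at dst"""
    j,q=best([*src,HI],sdeg); print('j',np.round(j,2))
    move_ptp([*src,HI],q)
    servo_line([*src,zg+.02],speed=.2)
    print('hit',servo_line([*src,zg],speed=.06,stop_force=15))
    say('down'); close_gripper(50); say('grip')
    servo_line([*src,HI],speed=.2); say('up')
    _,q2=best([*dst,HI],ddeg)
    for v in via or []: servo_line([*v,HI],speed=.25)
    move_ptp([*dst,HI],q2)
    servo_line([*dst,zg+.02],speed=.2)
    print('hit',servo_line([*dst,zg+.003],speed=.04,stop_force=6))
    say('place'); open_jaws()
    servo_line([*dst,HI],speed=.2); say('done')
E
python3 - <<'E'
from go import *
go((.4816,.1056),76.8,(.4814,.2867),83.3,.004)
p=snapshot('top'); save(p,'top1.png')
for n,h in (('medium_offcut',.025),('tray_medium',.008)): print(n,pose(p,n,h))
E
```

```text
j [ 0.08  0.35  1.86 -0.    0.93  0.31]
hit False
down 5.13 [0.4813 0.1055 0.0038] gap 84.7 grip 0.0 F [1.3 0.5 0.6]
grip 5.59 [0.4819 0.1056 0.0044] gap 43.8 grip 51.6 F [-0.9  1.3  6.4]
up 6.33 [0.4809 0.1055 0.1193] gap 43.7 grip 50.9 F [-1.   0.1 -0.6]
hit True
place 8.17 [0.4816 0.2868 0.0074] gap 43.3 grip 51.7 F [-0.4 -0.8  5.2]
done 9.38 [0.4808 0.2864 0.1193] gap 85.2 grip 0.0 F [-0.8 -0.2 -0.8]
medium_offcut (0.67, [279.6, 272.8, 293.7, 295.9], 476.08099365234375, 243.0901641845703, 26.107919692993164, 44.027706146240234, 0.11166580766439438)
tray_medium (0.56, [277.2, 264.3, 302.3, 304.4], 475.1373596191406, 238.3611602783203, 51.23717498779297, 79.20108032226562, 179.78347778320312)
```

Run:
```python
from go import *
go((.4838,-.0666),86.2,(.6195,.2862),90.0,.006)
servo_line([.49,.2,HI],speed=.25)
p=snapshot('scene'); save(p,'scene1.png')
move_ptp([.49,-.0775,HI],best([.49,-.0775,HI],91.6)[1])
p=snapshot('top'); save(p,'top1.png')
for n,h in (('medium_offcut',.025),('tray_medium',.008),('long_offcut',.027),('tray_long',.008)): print(n,pose(p,n,h))
```

```text
j [-0.28  0.34  1.87 -0.    0.93 -0.21]
hit False
down 11.95 [ 0.4835 -0.0666  0.0058] gap 84.7 grip 0.0 F [-0.7 -0.3  0.3]
grip 12.49 [ 0.484  -0.0667  0.0064] gap 30.9 grip 50.1 F [-0.1  0.1  6.1]
up 13.21 [ 0.4831 -0.0664  0.1193] gap 31.0 grip 49.5 F [ 0.1  0.2 -1.5]
hit True
place 15.69 [0.6197 0.2863 0.0094] gap 30.8 grip 50.2 F [ 0.1 -0.1  4.5]
done 16.98 [0.6188 0.2859 0.1192] gap 84.9 grip 0.0 F [-0.9 -0.5  0.6]
medium_offcut (0.93, [233.2, 269.6, 293.0, 298.4], 480.2381896972656, 285.2444152832031, 45.33496856689453, 114.12295532226562, 83.00792694091797)
tray_medium (0.78, [231.7, 259.5, 301.0, 303.7], 480.8130187988281, 286.6686096191406, 76.00010681152344, 140.1107177734375, 83.6749038696289)
long_offcut (0.97, [233.2, 204.8, 301.9, 223.3], 617.5477294921875, 284.93914794921875, 32.75996017456055, 129.86666870117188, 89.82247161865234)
tray_long (0.72, [223.4, 199.6, 306.0, 231.1], 619.3238525390625, 284.882568359375, 64.68759155273438, 165.14669799804688, 89.82711029052734)
```

View pics/top1.png

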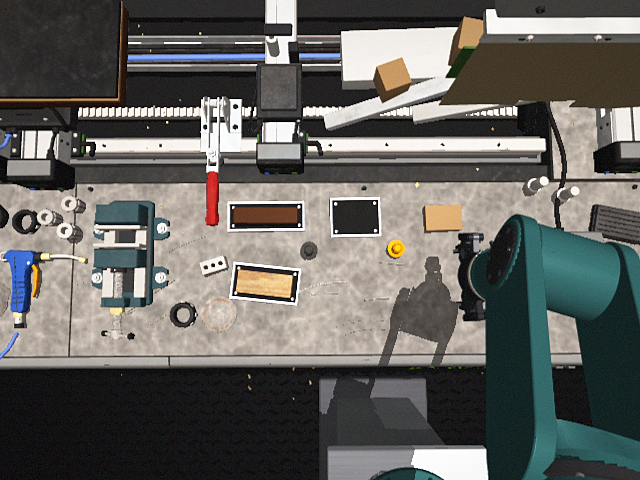

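The medium offcut at (265,283) and the dark one at (267,215) lie square and centred inside their lips; the pale one is untouched at (443,217). Next is the short one, drawn in before the sideways swing.

Run:
```python
from go import *
go((.6129,-.0775),91.6,(.6167,.1009),89.8,.002,via=[(.48,-.0775),(.48,.1009)])
servo_line([.48,.1009,.15],speed=.25)
move_ptp([.15,.5,.23],best([.15,.5,.23],90)[1]); say('parked')
p=snapshot('top'); save(p,'top2.png')
for n,h in (('short_offcut',.021),('tray_short',.008),('black_plug',.03),('orange_plug',.03)): print(n,pose(p,n,h))
p=snapshot('scene'); save(p,'scene2.png')
```

```text
j [-0.24  0.5   1.59 -0.    1.06 -0.27]
hit False
down 20.81 [ 0.6126 -0.0774  0.0017] gap 84.5 grip 0.0 F [ 0.1 -0.7 -0.8]
grip 21.23 [ 0.6134 -0.0776  0.0025] gap 50.6 grip 52.9 F [-0.7  1.   4.2]
up 21.97 [ 0.612  -0.0773  0.119 ] gap 50.5 grip 52.4 F [-0.1  0.6 -0.8]
hit True
place 25.22 [0.6169 0.1009 0.0055] gap 50.8 grip 53.1 F [-0.4 -1.4  4.6]
done 26.38 [0.6159 0.1009 0.1192] gap 84.9 grip 0.0 F [0.5 0.2 0. ]
parked 28.99 [0.1508 0.4997 0.2298] gap 84.9 grip 0.0 F [ 0.1 -0.  -0.7]
short_offcut (0.67, [339.6, 201.6, 375.4, 229.9], 614.779052734375, 99.91162109375, 51.51063537597656, 73.63423919677734, 89.80780029296875)
tray_short (0.69, [326.8, 197.8, 380.1, 238.1], 616.7169189453125, 100.92012023925781, 81.40489196777344, 103.74229431152344, 89.82916259765625)
black_plug (0.6, [300.5, 238.2, 317.8, 257.5], 547.8853149414062, 196.74191284179688, 32.234500885009766, 34.158653259277344, 89.78952026367188)
orange_plug (0.6, [390.5, 240.9, 405.6, 257.2], 548.2724609375, 21.74838638305664, 31.13492202758789, 31.58941078186035, 134.36648559570312)
```

View pics/top2.png

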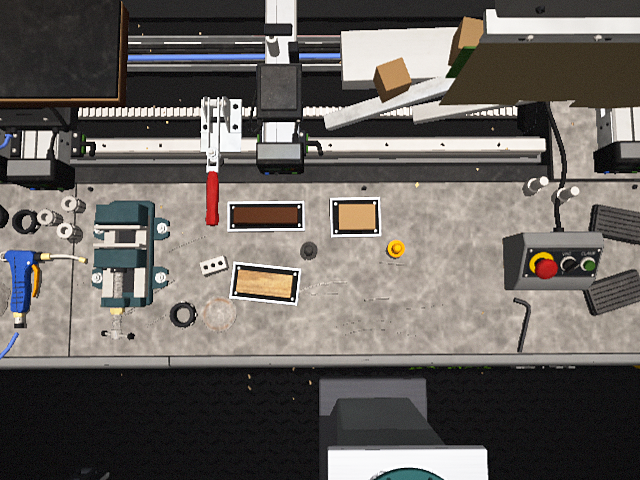

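View pics/scene2.png

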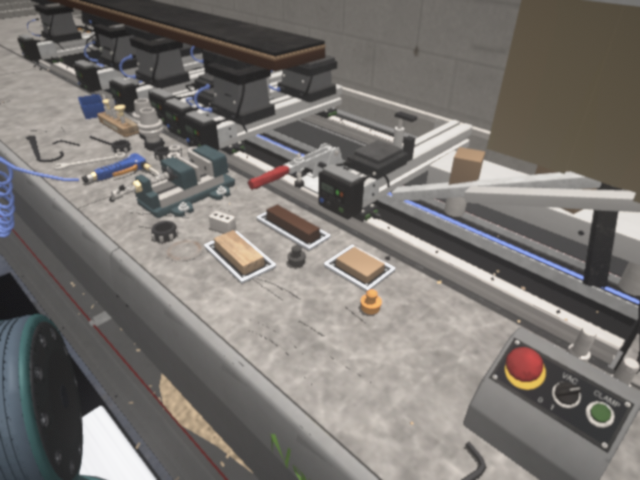

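All three offcuts lie flat inside their trays at top-view pixels (266,215), (355,216) and (265,283). The plugs at (309,250) and (396,249) and the setting block at (214,266) have not moved, and the arm is clear.

```bash
python3 -c "
from station import *
print(finish_job())"
```

```text
the job is handed in; nothing more can be done
None
```

The job is handed in: all three offcuts lie flat in their own trays, the plugs and setting block haven't moved, and the arm was parked clear at about 29 s of the 72 s allowed.

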